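# Slide the roll board out over the end of the dough block

## Task

Slide the thin plywood board, with the two rolls lying on it, along the dough block until 40 mm of it hangs out over the block's right-hand end (right as seen from the robot), square to that end and over no other side, so that a colleague can get a hand under it. Push it along with the fingertips: never pick it up or tip it, do not touch the two rolls, which must still lie on the board at the end, and leave everything else where it stands. Then move clear.

Things in the scene. Friction and masses are not known exactly. Their poses are not given: they have to be found in the camera images.
- block: dough block, a thick slab of medium-brown hardwood strips with thin dark glue lines, fixed on the steel table, 360 (its x, away from the robot) x 480 (its y, to the robot's left) x 60 mm high. Origin: centre of its underside. It may stand turned by up to about 14 degrees.
- block_end (a point): middle of the upper edge of the block's right-hand end (its -y end), 60 mm above the table; axes as the block's: -y points outward over the end
- board: thin flat loose board of light plywood, 150 (its x) x 240 (its y) x 8 mm, about 0.13 to 0.27 kg, lying flat on the block and turned up to about 13 degrees from square to it. Origin: centre of its underside. Its -y end is the one nearer the block's right-hand end.
- board_front (a point): middle of the board's leading short end (its -y end), half-way up its 8 mm thickness; axes as the board's
- board_back (a point): middle of the board's trailing short end (its +y end), half-way up its thickness: a good place to push; at least 55 mm of bare block lies behind it
- ring_roll: loose golden ring-shaped roll, 94 mm across, 32 mm high, lying on the board's leading half. Origin: centre of its underside.
- bun: loose darker round bun, 74 mm across, 38 mm high, lying on the board's trailing half; its side is 20 mm or more from the board's trailing end. Origin: centre of its underside.
- shaker: aluminium flour shaker, 66 mm across, 106 mm high, standing on the block near its far side. Origin: centre of its underside. Bystander.
- brush: flat pastry brush lying on the block near its far side, 42 mm wide and 16 mm high, reaching about 110 mm either way along its y (handle to +y). Origin: underside, near the middle of its length. Bystander.
- scraper: bench scraper lying on the table left of the block: dark steel blade 85 (its x) x 150 mm with a blue grip 28 x 152 x 25 mm. Origin: underside, near the grip. Bystander.
- loaf_a: brown tin loaf, 204 (its x) x 108 x 111 mm high, on the table to the right. Origin: centre of its underside. Bystander.
- loaf_b: second brown tin loaf of the same size, on the table farther right. Origin: centre of its underside. Bystander.
Things that resemble listed ones, but are neither listed nor needed, are in the scene too. What is shaped like the ring_roll but blue or purple is not meant.

How it is judged (in metres and radians):
At the end, for the whole second after the job is handed in: The board lies flat and still on the block, 30 to 50 mm of it (measured at the middle of its leading end) beyond the block's right-hand end, within 0.09 rad of square to that end and not hanging over the near or far side; both rolls lie flat on the board (y of board_front in the frame of block_end between -0.05 and -0.03 m and angle between the y axis of board and the y axis of block, either way round below 0.09 rad and x of board in the frame of block between -0.105 and 0.105 m and z of board in the frame of block between 0.056 and 0.064 m and angle between board's own z axis and vertical below 0.04 rad and linear speed of board below 0.01 m/s and z of ring_roll in the frame of board between 0.003 and 0.014 m and angle between each of ring_roll, bun's own z axis and vertical below 0.15 rad and z of bun in the frame of board between 0.003 and 0.014 m); the robot touches nothing.
It fails at once if the board was lifted or tipped (z of board in the frame of block above 0.072 m or z of board in the frame of block below 0.05 m or angle between board's own z axis and vertical above 0.12 rad).
It fails at once if a roll on the board was touched by the robot (contact force between any of the fingers, the arm and ring_roll above 0.3 N or contact force between any of the fingers, the arm and bun above 0.3 N).
It fails at once if a bystander was moved by more than 15 mm (distance of any of shaker, brush, scraper, loaf_a, loaf_b from where it was at the start of the episode above 0.015 m).
It also fails if it takes over 43 s, if anything falls off the work surface, if the arm or the gripper's body presses on something with over 40 N, if the wrist force passes 120 N, or if a joint passes its speed limit or range.

## Robot

A 6-joint arm with a two-finger parallel gripper is mounted at the origin on the work surface. World frame = base frame: x ahead of the robot, y to its left, z up, the work surface at z = 0. Lengths are in m, angles in degrees, forces in N, time in s.
With the tool pointing down it reaches from about 0.275 to 0.775 m from the base axis. Payload 14.6 kg.
Tool frame: the origin (TCP) lies between the finger pads; the fingertips stand 19 mm ahead of it and the grasp point (between the pads) is the TCP (manip.tip_extent is the distance from the TCP to the fingertips, in m); y points along the fingers, z is the direction in which the jaws open and shut, and the axes are right-handed (so a half turn about y gives the same grasp; the last joint's range is limited). The gripper opens to 85 mm and grips with 20 to 120 N. Pads are 22 mm wide; open, the fingers measure 114 mm over their backs; the gripper's body (76 mm by 85 mm) begins 54 mm behind the grasp point. The pads swing forward as they close: fully open they stand 13 mm farther back than shut.
Start: joints at [-74.215, 15.075, -2.767, 72.158, 0, 81.102], TCP at [0.219, -0.477, 0.25] pointing down, gripper open.
Joint ranges: [-151.79, 151.79], [-50.71, 97.33], [-67.44, 78.34], [-121.81, 120.89], [-77.56, 73.72], [-180, 180]. Speed limits (degrees/s): [108.29, 108.29, 147.25, 159.86, 180, 180].

## Interface

Orientations are given as [roll, pitch, yaw] about the fixed x, y, z axes, in that order (R = Rz(yaw) Ry(pitch) Rx(roll)).
In Python, from station import manip gives the robot as it stands.
- The arm moves only by the tool step_arm, never from a script. Its argument "motion" is a list that holds one entry, the list of rows, each a list of 4 numbers: the shift along the tool's x, y, z in m, then the turn about the tool's y in degrees. A call has 1 to 20 rows; each row is the pose to reach, as a shift and turn from the pose measured when the call began, along the tool's axes at that moment; what a row does not reach only later rows make up. A row lasts 1/8 s, in which the tool goes at most 62.5 mm and 10.7 degrees, less where a joint would pass 70% of its speed; a pose out of reach is approached as far as the arm can. A call with a gripper value outside its range is refused whole. "fingers" is the gripper's target within -1 to 1 (shut at 1, half-way at 0, fully open at -1), set as the call begins (left out, the last holds). The fingers move at their own pace and stop on an object; the grip force is fixed at half the most. Time passes only in rows, so rows that repeat a pose let the fingers close. It gives the time, the measured TCP pose, the force and the opening at its end, in the units of the state.
- manip.get_obs(): the state, without advancing time (a new reading comes with each control period).
- manip.grab_frame(name): name is "scene" or "top"; returns a dict with "pixels" (400x640x3 uint8, blue, green, red), "fovy" (degrees; the focal length in pixels is half the picture's height over the tangent of half this angle, whatever the lens; pixels are square), "cx", "cy" (the principal point, pixels), "k1" (the pictures are not rectified: a ray, as slopes to the right and down, at radius r is drawn at 1 + k1 r^2 times it, then the intrinsics apply), "rvec" (rotation vector, rad) and "tvec" (3), from world to camera coordinates, as OpenCV has them. Camera axes: x right, y down, z forward; pixel columns grow to the right and rows downward; lengths in m; the calibration is good to about 2 mm. A picture is of the moment at which its call begins. There is no depth.
- manip.hand_in(): hands the job in, once; it reports no verdict.
The state is a dict: "time": time; "qpos": joint angles; "joint_vel": joint speeds; "joint_torque": joint torques, N m; "position": TCP position; "ee_rot": TCP orientation; "wrist_force": force on the tool from outside, world axes, zero at the start; "ft_torque": the same for the moment, N m; "width": finger opening in m.
Only numpy, scipy, OpenCV 4.12 (cv2) and the standard library are available. Lean on these libraries where they do the work, as an engineer would, in place of code of your own. Each camera call takes 0.05 s, during which the arm holds its last target.

## Working session

There is one attempt and no reset: what is moved stays moved. The work goes in short steps, Python scripts to look and compute and a tool call to move; the robot and the scene stay as the last step left them, time stands still between calls to the robot, and variables do not carry over. Pictures are saved under pics/ and viewed, and the job is handed in when it is done.

Besides the shell and the picture viewer there is one more tool, called after ">>>" as name(argument=value, ...) on one line, values as JSON. step_arm: Moves the arm, as the interface text tells. Its arguments: {"type":"object","properties":{"motion":{"type":"array","items":{"type":"array","items":{"type":"array","items":{"type":"number"}}}},"fingers":{"type":"number"}},"required":["motion"]}

```bash
mkdir -p pics; ls; python3 - <<'E'
from station import manip
import cv2
o=manip.get_obs(); print(o)
for n in("scene","top"):
    f=manip.grab_frame(n); cv2.imwrite(f"pics/{n}0.png",f["pixels"]); print({k:v for k,v in f.items() if k!="pixels"})
E
```

```text
pics
{'time': 0.0, 'qpos': array([-7.42151655e+01,  1.51006407e+01, -2.80475445e+00,  7.21568673e+01,
       -6.61970350e-04,  8.11032997e+01]), 'joint_vel': array([ 0.01808861,  0.02760039, -0.01497567,  0.06882689, -0.01800649,
        0.04776316]), 'joint_torque': array([-1.51352724e-03, -6.37605858e+01,  3.84567797e+01,  1.37973268e-02,
       -1.16834508e-04,  5.15283858e-06]), 'position': array([ 0.21916127, -0.47679265,  0.24980238]), 'ee_rot': array([-9.00616157e+01,  8.97509873e-03, -1.55318470e+02]), 'wrist_force': array([-0.87665587, -0.9093215 ,  0.96375652]), 'ft_torque': array([ 0.0001387 , -0.03613576, -0.00301094]), 'width': 0.08508761008484292}
{'fovy': 48.87648016373626, 'cx': 323.04853737173374, 'cy': 200.1684926586858, 'k1': 0.013755395407412453, 'rvec': array([ 1.4671093 ,  1.99552502, -0.92884302]), 'tvec': array([ 0.16976879, -0.26953158,  1.93124829])}
{'fovy': 48.85942409504882, 'cx': 323.2060134560529, 'cy': 194.1675515958274, 'k1': -0.02085539340909969, 'rvec': array([ 2.10095043, -2.12949751,  0.1818466 ]), 'tvec': array([0.01666503, 0.53232357, 1.53928311])}
```

View pics/scene0.png

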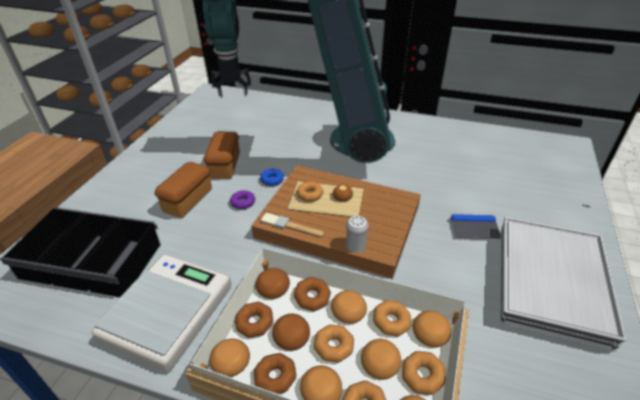

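View pics/top0.png

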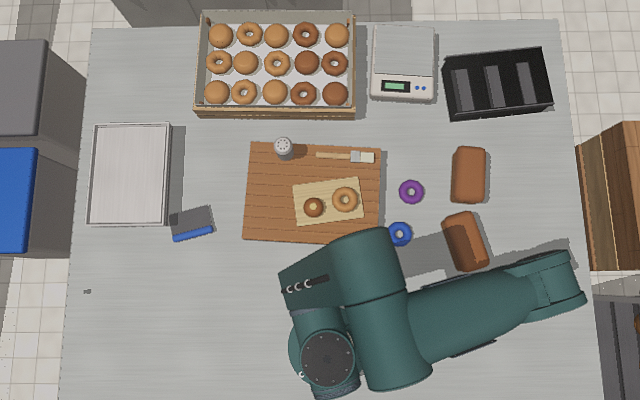

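The scene view shows the block at about (340,220), with the light board, ring and bun on it. In the top view the block is at (313,193) and the board at (328,202). Ring-roll candidates in the top view are the golden ring on the board (345,199), the blue ring (400,234), the purple ring (411,191) and the rings in the crate (250–335,35–95). The description fits the one on the board at (345,199). The bun is at (314,207), and the other buns are in the crate. Next is a close crop to check.

```bash
cat > h.py <<'E'
import numpy as np, cv2
from station import manip
def cam(f):
    fl=200/np.tan(np.radians(f["fovy"]/2)); R=cv2.Rodrigues(np.array(f["rvec"]))[0]
    K=np.array([[fl,0,f["cx"]],[0,fl,f["cy"]],[0,0,1]]); return K,np.array([f["k1"],0,0,0.]),R,np.array(f["tvec"])
def ray(f,uv,z):
    K,d,R,t=cam(f); p=cv2.undistortPoints(np.array(uv,float).reshape(-1,1,2),K,d).reshape(-1,2)
    D=np.c_[p,np.ones(len(p))]@R; C=-R.T@t
    return C+D*((z-C[2])/D[:,2])[:,None]
def proj(f,P):
    K,d,R,t=cam(f); return cv2.projectPoints(np.array(P,float).reshape(-1,1,3),np.array(f["rvec"]),t,K,d)[0].reshape(-1,2)
E
python3 - <<'E'
import cv2
i=cv2.imread("pics/top0.png"); c=i[125:260,230:400]; cv2.imwrite("pics/c0.png",cv2.resize(c,None,fx=4.4,fy=4.4,interpolation=2))
i=cv2.imread("pics/scene0.png"); c=i[155:280,240:430]; cv2.imwrite("pics/s0.png",cv2.resize(c,None,fx=4.2,fy=4.2,interpolation=2))
h=cv2.cvtColor(cv2.imread("pics/top0.png"),cv2.COLOR_BGR2HSV)
for p in [(300,190),(325,190),(350,218),(270,200),(370,210),(313,208),(345,190),(290,160)]: print(p,h[p[1],p[0]])
E
```

```text
(300, 190) [ 20  81 190]
(325, 190) [ 20  79 187]
(350, 218) [ 21  77 182]
(270, 200) [ 14 124 160]
(370, 210) [ 13 127 156]
(313, 208) [ 23  91 201]
(345, 190) [ 16 130 188]
(290, 160) [ 13 131 140]
```

View pics/c0.png

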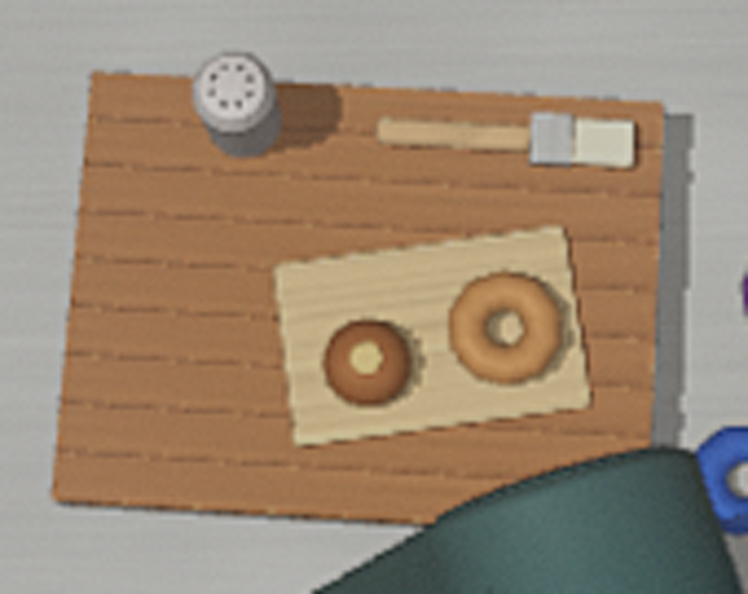

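View pics/s0.png

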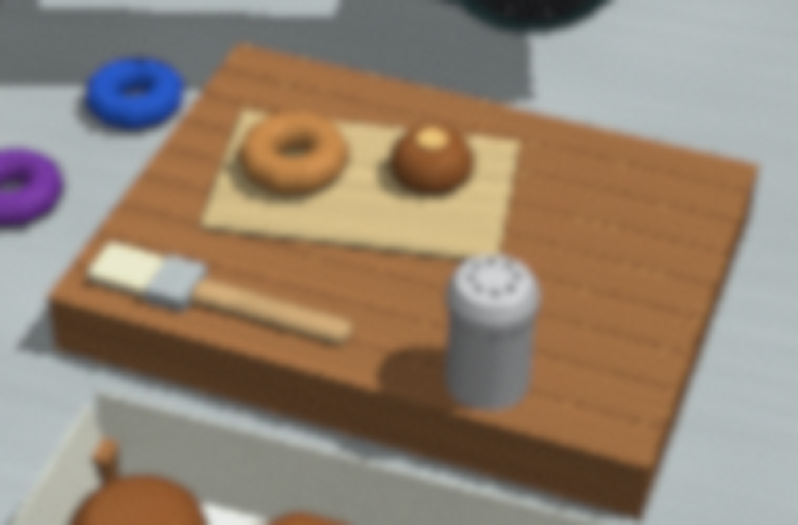

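The crop confirms the golden ring at crop (508,327) and the bun at (367,362), both on the plywood. Board corners in the crop are about (275,266), (566,228), (590,407) and (296,445). The arm hides the block's near-right corner. Next I'll measure the block and board.

```bash
cat > meas.py <<'E'
from h import *
def fitline(P):
    vx,vy,x,y=cv2.fitLine(np.float32(P),cv2.DIST_HUBER,0,.01,.01).ravel(); return np.array([x,y]),np.array([vx,vy])
def meas(f,block=True,board=True):
    img=f["pixels"]; S=8
    out={}
    big=cv2.resize(img,None,fx=1,fy=1); hsv=cv2.cvtColor(big,cv2.COLOR_BGR2HSV)
    up=cv2.resize(img,None,fx=S,fy=S,interpolation=cv2.INTER_CUBIC); hu=cv2.cvtColor(up,cv2.COLOR_BGR2HSV)
    roi=np.zeros(hu.shape[:2],np.uint8); roi[125*S:270*S,230*S:420*S]=255
    pix=lambda c:(c.reshape(-1,2)+.5)/S-.5
    def big1(m):
        cs=cv2.findContours(m,cv2.RETR_EXTERNAL,cv2.CHAIN_APPROX_NONE)[0]; return max(cs,key=cv2.contourArea)
    if board:
        m=cv2.inRange(hu,(17,50,140),(26,103,255))&roi
        m=cv2.morphologyEx(m,cv2.MORPH_OPEN,np.ones((9,9))); c=big1(m)
        hull=cv2.convexHull(c); P=ray(f,pix(hull),.068)[:,:2]
        out['board_hull']=P
        out['board']=cv2.minAreaRect(np.float32(P)*1000)
        out['mask']=m
    return out
E
python3 - <<'E'
from meas import *
f=manip.grab_frame("top"); r=meas(f); print(r['board'], cv2.boxPoints(r['board']))
cv2.imwrite("pics/m0.png",cv2.resize(r['mask'][125*8:260*8,230*8:400*8],None,fx=.5,fy=.5))
# block edges by subpixel from crop points
img=cv2.cvtColor(f["pixels"],cv2.COLOR_BGR2HSV)[:,:,1].astype(float)
def edge(p0,n,L=6):  # saturation 50% crossing along n
    s=np.linspace(-L,L,97); q=np.float32(p0+np.outer(s,n)); v=cv2.remap(np.float32(img),q[:,:1],q[:,1:],1).ravel()
    g=np.gradient(cv2.GaussianBlur(v.reshape(-1,1),(1,15),0).ravel()); i=np.argmax(abs(g)); return q[i]
def C(x,y): return np.array([x/4.4+230-.4,y/4.4+125-.4])
def side(a,b,n,lo=.08,hi=.92):
    P=ray(f,[edge(C(*a)+(C(*b)-C(*a))*t,np.array(n)) for t in np.linspace(lo,hi,25)],.06)[:,:2]; p,d=fitline(P*1000)
    res=(P*1000-p)@np.array([-d[1],d[0]]); print(p,d,np.degrees(np.arctan2(d[1],d[0])),'res',np.abs(res).max().round(1)); return p,d
far=side((345,86),(655,103),(0,1)); right=side((663,115),(652,440),(1,0)); left=side((93,80),(53,495),(1,0)); near=side((60,503),(420,524),(0,1))
def X(a,b):
    t=np.linalg.solve(np.c_[a[1],-b[1]],b[0]-a[0]); return a[0]+a[1]*t[0]
print([X(*k) for k in((far,left),(far,right),(near,left),(near,right))])
E
```

```text
((505.23968505859375, -5.1532440185546875), (152.1977081298828, 241.46896362304688), 7.0962958335876465) [[ 414.80853   105.255356]
 [ 444.63898  -134.36394 ]
 [ 595.67084  -115.561844]
 [ 565.8404    124.05745 ]]
[708.5742   -76.915504] [0.07318286 0.99731857] 85.80318 res 1.4
[ 555.71326 -192.05234] [ 0.99775535 -0.06696488] -3.839678 res 1.8
[540.4428 289.6181] [ 0.99729276 -0.07353334] -4.2169566 res 1.4
[363.8353  148.00412] [0.07364248 0.9972847 ] 85.77677 res 1.4
[array([734.4208 , 275.31552], dtype=float32), array([ 699.4178 , -201.69714], dtype=float32), array([375.19223, 301.80252], dtype=float32), array([ 339.79462, -177.56085], dtype=float32)]
```

View pics/m0.png

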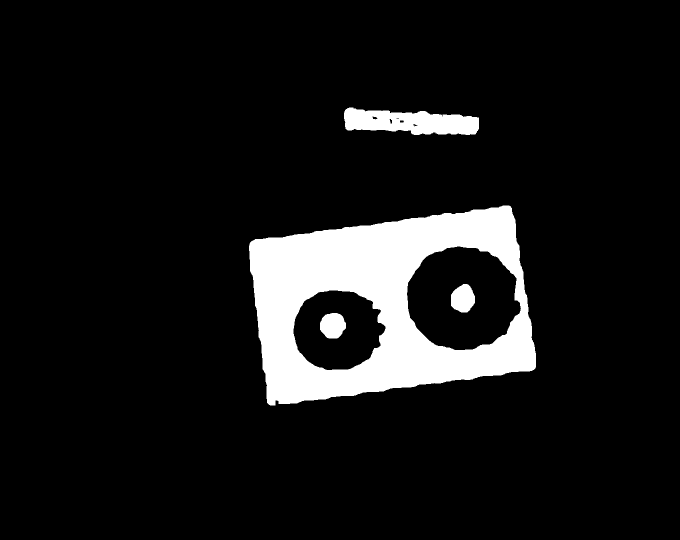

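```bash
cat > go.py <<'E'
from h import *
from scipy.spatial.transform import Rotation as Ro
def plan(x,y,z,yaw):
    o=manip.get_obs(); R=Ro.from_euler('xyz',o['ee_rot'],degrees=True).as_matrix()
    s=R.T@(np.array([x,y,z])-o['position']); d=(yaw-o['ee_rot'][2]+180)%360-180
    print('t',o['time'],'pos',o['position'].round(4),o['ee_rot'].round(2),'F',o['wrist_force'].round(2),'w',o['width']); print('shift',s.round(4),'turn',round(-d,2))
E
python3 - <<'E'
from go import *
print(manip.tip_extent)
f=manip.grab_frame("top"); print('shaker top',ray(f,[[230-.4+232/4.4,125-.4+88/4.4]],.106+.06), 'bun',ray(f,[[230-.4+367/4.4,125-.4+362/4.4]],.106))
plan(.4867,.1437,.25,-82.9)
E
```

```text
0.019
shaker top [[0.68532003 0.14559327 0.166     ]] bun [[0.47763594 0.0444695  0.106     ]]
t 0.2 pos [ 0.2192 -0.4769  0.25  ] [-9.0040e+01  1.0000e-02 -1.5532e+02] F [-0.26 -0.36 -0.41] w 0.08552075840504769
shift [-5.022e-01  3.000e-04 -4.522e-01] turn -72.42
```

>>> step_arm(motion=[[[-0.04,0,-0.036,-5],[-0.08,0,-0.072,-11],[-0.12,0,-0.108,-17],[-0.16,0,-0.144,-23],[-0.2,0,-0.18,-29],[-0.24,0,-0.216,-35],[-0.28,0,-0.252,-41],[-0.32,0,-0.288,-47],[-0.36,0,-0.324,-53],[-0.4,0,-0.36,-59],[-0.44,0,-0.396,-65],[-0.48,0,-0.432,-70],[-0.502,0,-0.452,-72.4],[-0.502,0,-0.452,-72.4],[-0.502,0,-0.452,-72.4]]], fingers=-0.4)

```text
time: 2.08
position: [0.4862, 0.143, 0.2502]
ee_rot: [-90.0, 0.0, -82.9]
wrist_force: [-0.5, 0.3, 1.0]
width: 0.0599
```

```bash
python3 - <<'E'
from go import *
f=manip.grab_frame("top"); cv2.imwrite("pics/top1.png",f["pixels"])
f=manip.grab_frame("scene"); cv2.imwrite("pics/scene1.png",f["pixels"])
cv2.imwrite("pics/s1.png",cv2.resize(f["pixels"][60:260,220:480],None,fx=3,fy=3,interpolation=2))
plan(.4867,.1437,.10,-82.9)
E
```

```text
t 2.175 pos [0.4863 0.1426 0.2505] [-9.001e+01  3.000e-02 -8.299e+01] F [ 0.59 -0.09 -0.13] w 0.05983491711626019
shift [-0.0009  0.1505  0.0005] turn -0.09
```

View pics/s1.png

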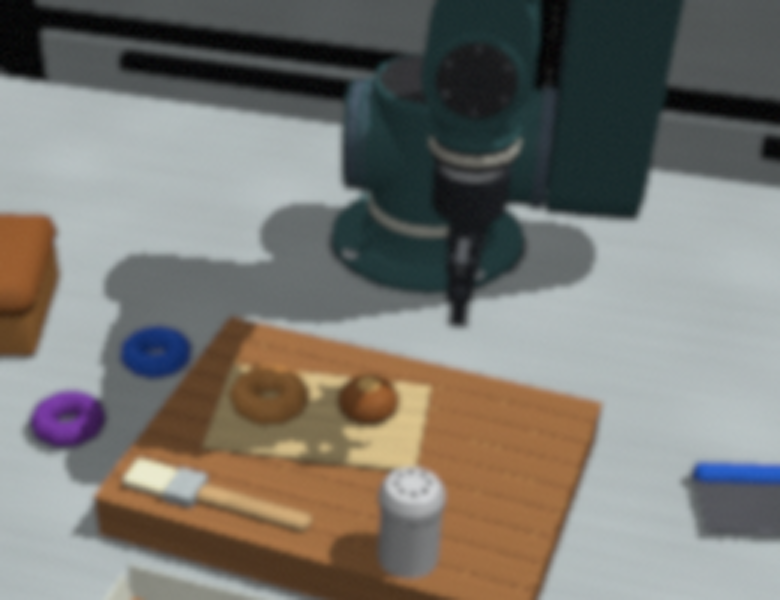

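View pics/top1.png

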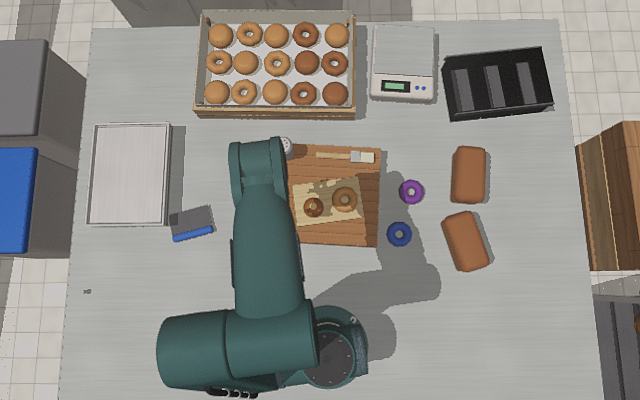

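The scene crop shows the gripper over the block, behind the board at about (458,320). The board's trailing end and the rolls are clear of it. Next is a guarded descent.

>>> step_arm(motion=[[[0,0.03,0,0],[0,0.07,0,0],[0,0.11,0,0],[0,0.14,0,0],[0,0.157,0,0],[0,0.163,0,0],[0,0.166,0,0],[0,0.166,0,0]]])

```text
time: 3.18
position: [0.4866, 0.1426, 0.085]
ee_rot: [-90.0, 0.0, -83.0]
wrist_force: [0.4, -0.4, -0.0]
width: 0.0599
```

```bash
python3 - <<'E'
from go import *
f=manip.grab_frame("top"); cv2.imwrite("pics/t2.png",cv2.resize(f["pixels"][125:260,230:400],None,fx=4.4,fy=4.4,interpolation=2))
f=manip.grab_frame("scene"); 
cv2.imwrite("pics/s2.png",cv2.resize(f["pixels"][140:280,240:430],None,fx=4.2,fy=4.2,interpolation=2))
o=manip.get_obs();x,y,z=o['position']; print('proj tip .019',proj(f,[[x,y,z-.019],[x,y,.06]]))
plan(.4867,.1437,.082,-82.9)
E
```

```text
proj tip .019 [[369.58010361 202.6755864 ]
 [369.47205669 204.00298038]]
t 3.275 pos [0.4866 0.1427 0.085 ] [-8.996e+01  3.000e-02 -8.300e+01] F [-0.39  0.24  0.16] w 0.060026715828809536
shift [-0.001   0.003   0.0002] turn -0.1
```

View pics/s2.png

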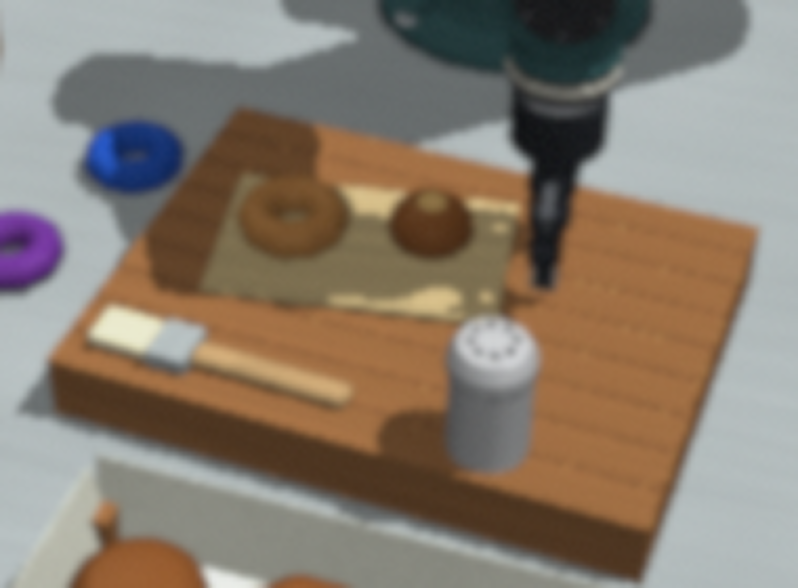

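View pics/t2.png

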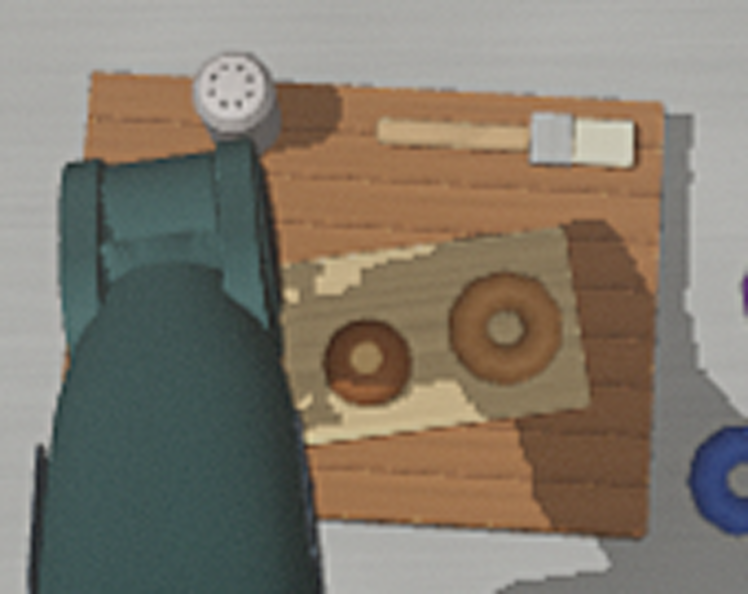

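```bash
python3 - <<'E'
from go import *
f=manip.grab_frame("scene"); o=manip.get_obs();x,y,z=o['position']
R=Ro.from_euler('xyz',o['ee_rot'],degrees=True).as_matrix()
for h in(.060,.066,.072,.08):
    P=[o['position']*[1,1,0]+[0,0,h]+R[:,2]*a+R[:,0]*b for a in(.03,.042) for b in(-.011,.011)]
    print(h,((proj(f,P)-[240,140]+.4)*4.2).round(0).tolist())
E
```

```text
0.06 [[555.0, 296.0], [528.0, 293.0], [554.0, 306.0], [526.0, 303.0]]
0.066 [[556.0, 291.0], [528.0, 287.0], [554.0, 300.0], [527.0, 297.0]]
0.072 [[556.0, 285.0], [529.0, 282.0], [555.0, 295.0], [527.0, 291.0]]
0.08 [[557.0, 277.0], [529.0, 274.0], [556.0, 287.0], [528.0, 284.0]]
```

>>> step_arm(motion=[[[0,0.001,0,0],[0,0.002,0,0],[0,0.002,0,0]]])

```text
time: 3.7
position: [0.4865, 0.1427, 0.0829]
ee_rot: [-90.0, 0.0, -83.0]
wrist_force: [-0.1, 0.7, 0.2]
width: 0.0596
```

The fingertip's lower edge is at crop y≈290, which puts the tips only about 10–12 mm ahead of the TCP at this opening. I'll keep lowering until contact.

>>> step_arm(motion=[[[0,0.001,0,0],[0,0.002,0,0],[0,0.003,0,0],[0,0.003,0,0]]])

```text
time: 4.2
position: [0.4864, 0.1427, 0.0798]
ee_rot: [-90.0, 0.0, -83.0]
wrist_force: [-0.4, -0.6, 0.4]
width: 0.0594
```

>>> step_arm(motion=[[[0,0.001,0,0],[0,0.002,0,0],[0,0.002,0,0]]])

```text
time: 4.58
position: [0.4864, 0.1427, 0.0777]
ee_rot: [-90.0, 0.0, -83.0]
wrist_force: [-1.0, -0.1, -0.5]
width: 0.0598
```

>>> step_arm(motion=[[[0,0.001,0,0],[0,0.0015,0,0],[0,0.0015,0,0]]])

```text
time: 4.95
position: [0.4864, 0.1427, 0.0762]
ee_rot: [-90.0, 0.0, -83.0]
wrist_force: [0.4, 0.1, 0.5]
width: 0.0598
```

```bash
python3 - <<'E'
from go import *
f=manip.grab_frame("scene"); 
cv2.imwrite("pics/s3.png",cv2.resize(f["pixels"][180:240,320:400],None,fx=9,fy=9,interpolation=2))
o=manip.get_obs();R=Ro.from_euler('xyz',o['ee_rot'],degrees=True).as_matrix()
for h in(.060,.066,.072):
    P=[o['position']*[1,1,0]+[0,0,h]+R[:,2]*a+R[:,0]*b for a in(.03,.042) for b in(-.011,.011)]
    print(h,((proj(f,P)-[320,180]+.4)*9).round(0).tolist())
plan(.4867,.1437,.082,-82.9)
E
```

```text
0.06 [[470.0, 274.0], [411.0, 268.0], [467.0, 295.0], [408.0, 289.0]]
0.066 [[471.0, 262.0], [412.0, 256.0], [468.0, 283.0], [409.0, 277.0]]
0.072 [[472.0, 250.0], [413.0, 243.0], [469.0, 271.0], [410.0, 264.0]]
t 5.0 pos [0.4864 0.1427 0.0762] [-8.998e+01  3.000e-02 -8.300e+01] F [ 0.67 -0.06  0.11] w 0.05986823025296364
shift [-0.0009 -0.0058  0.0004] turn -0.1
```

View pics/s3.png

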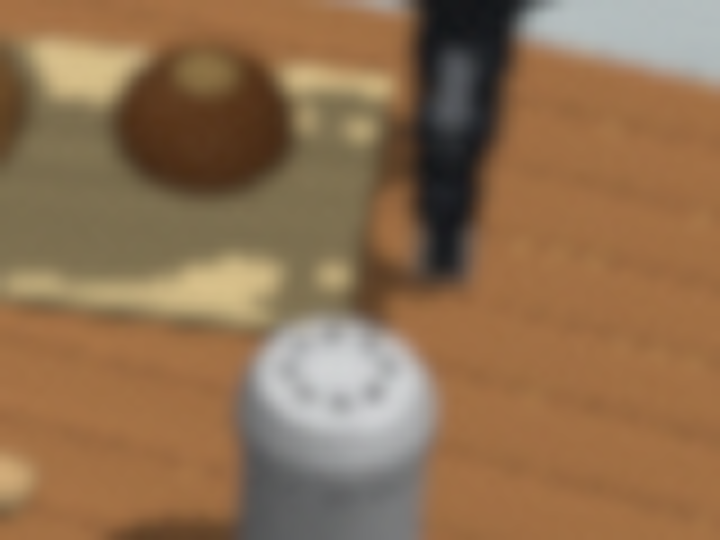

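The fingertip bottom at crop y≈280 corresponds to z≈0.066, so it needs to go a little lower.

>>> step_arm(motion=[[[0,0.001,0,0],[0,0.002,0,0],[0,0.002,0,0]]])

```text
time: 5.38
position: [0.4864, 0.1427, 0.0741]
ee_rot: [-90.0, 0.0, -83.0]
wrist_force: [-0.3, -0.6, 0.8]
width: 0.0598
```

>>> step_arm(motion=[[[0,0.0005,0,0],[0,0.001,0,0],[0,0.001,0,0]]])

```text
time: 5.75
position: [0.4864, 0.1427, 0.0739]
ee_rot: [-89.9, 0.0, -83.0]
wrist_force: [-5.4, -0.8, 17.5]
width: 0.0599
```

>>> step_arm(motion=[[[0,0.0005,0,0],[0,0.001,0,0],[0,0.001,0,0]]])

```text
time: 6.12
position: [0.4864, 0.1427, 0.0739]
ee_rot: [-89.9, 0.0, -83.0]
wrist_force: [-5.9, -1.7, 21.3]
width: 0.0598
```

Contact came at TCP z=0.074. I'll raise 2.6 mm, so the tips overlap the board edge by about 5 mm, then push while turning gently.

>>> step_arm(motion=[[[0,-0.0026,0,0],[0,-0.0026,0,0],[0.008,-0.0026,0,0],[0.015,-0.0026,0,0],[0.019,-0.0026,0,0],[0.023,-0.0026,0,1],[0.027,-0.0026,-0.0002,2],[0.031,-0.0026,-0.0004,3],[0.035,-0.0026,-0.0007,4],[0.039,-0.0026,-0.001,5],[0.041,-0.0026,-0.0012,5.5],[0.041,-0.0026,-0.0012,5.5]]])

```text
time: 7.62
position: [0.4903, 0.1017, 0.0765]
ee_rot: [-89.9, 0.0, -88.5]
wrist_force: [-0.2, -0.6, -0.2]
width: 0.06
```

```bash
python3 - <<'E'
from go import *
f=manip.grab_frame("top"); cv2.imwrite("pics/t4.png",cv2.resize(f["pixels"][125:260,230:400],None,fx=4.4,fy=4.4,interpolation=2))
f=manip.grab_frame("scene"); 
cv2.imwrite("pics/s4.png",cv2.resize(f["pixels"][140:280,240:430],None,fx=4.2,fy=4.2,interpolation=2))
plan(.4867,.1437,.0765,-82.9)
E
```

```text
t 7.725 pos [0.4902 0.1018 0.0765] [-8.991e+01  1.000e-02 -8.849e+01] F [1.15 0.33 0.84] w 0.05977146411705727
shift [-0.042   0.     -0.0024] turn -5.59
```

View pics/s4.png

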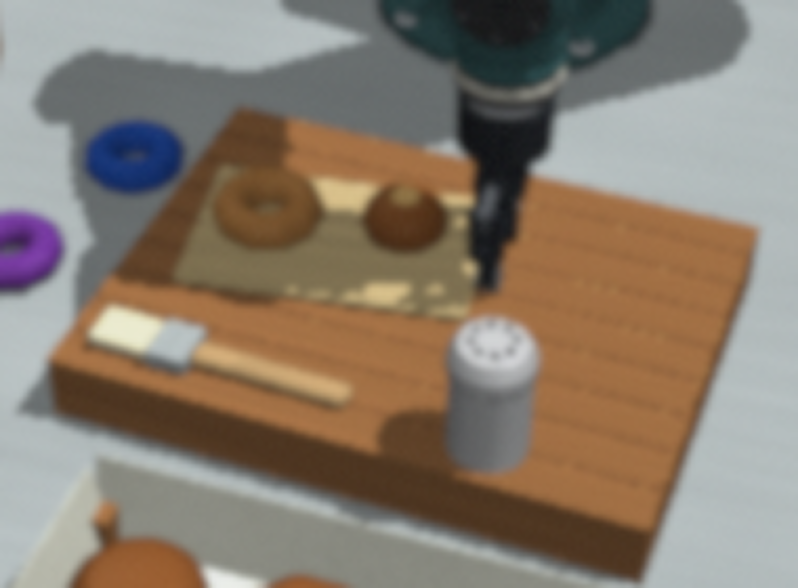

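View pics/t4.png

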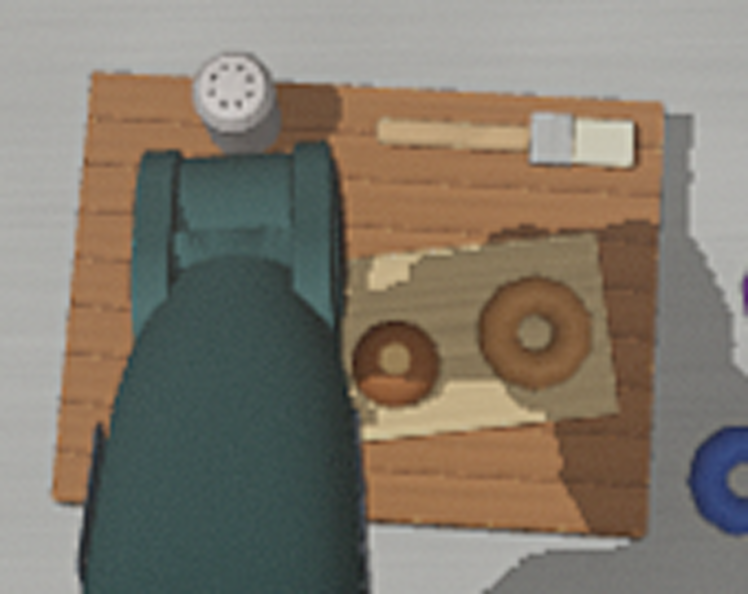

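The board has moved about 24 mm, with its leading far corner now at crop (598,235). It is turning as wanted and the rolls are untouched, so I'll continue.

>>> step_arm(motion=[[[0.003,0,0,0.7],[0.007,0,-0.0001,1.7],[0.011,0,-0.0003,2.7],[0.015,0,-0.0005,3.7],[0.019,0,-0.0008,4.7],[0.023,0,-0.0012,5.7],[0.027,0,-0.0016,5.7],[0.031,0,-0.002,5.7],[0.035,0,-0.0024,5.7],[0.039,0,-0.0028,5.7],[0.043,0,-0.0032,5.7],[0.047,0,-0.0036,5.7],[0.051,0,-0.004,5.7],[0.055,0,-0.0044,5.7],[0.058,0,-0.0047,5.7],[0.06,0,-0.0049,5.7],[0.06,0,-0.0049,5.7]]])

```text
time: 9.85
position: [0.4869, 0.0415, 0.0765]
ee_rot: [-89.9, 0.0, -94.2]
wrist_force: [1.9, 0.2, 0.2]
width: 0.0599
```

```bash
python3 - <<'E'
from go import *
f=manip.grab_frame("top"); cv2.imwrite("pics/top5.png",f["pixels"]); cv2.imwrite("pics/t5.png",cv2.resize(f["pixels"][125:260,230:400],None,fx=4.4,fy=4.4,interpolation=2))
f=manip.grab_frame("scene"); cv2.imwrite("pics/scene5.png",f["pixels"])
cv2.imwrite("pics/s5.png",cv2.resize(f["pixels"][140:280,240:430],None,fx=4.2,fy=4.2,interpolation=2))
plan(.4867,.1437,.0765,-94.2)
E
```

```text
t 9.95 pos [0.4869 0.0416 0.0765] [-89.91   0.   -94.2 ] F [ 0.18 -0.19  0.61] w 0.059598904714719105
shift [-0.1018 -0.     -0.0077] turn 0.0
```

View pics/s5.png

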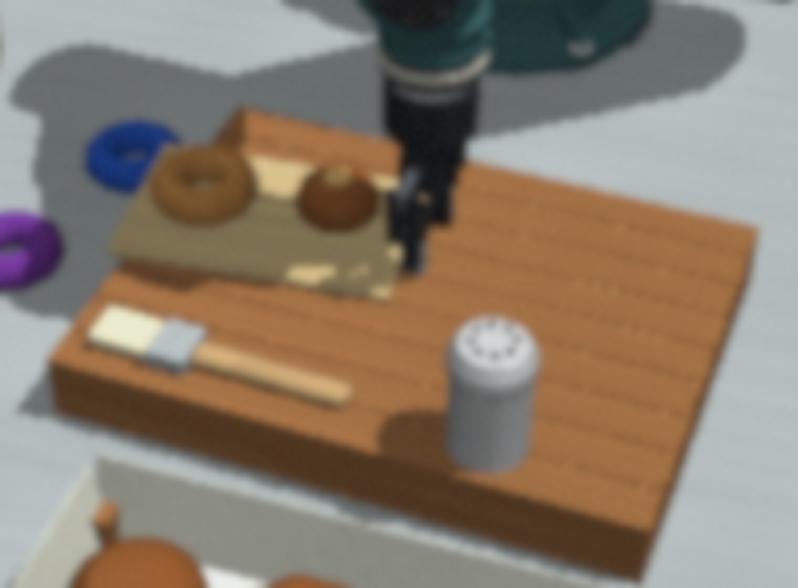

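View pics/t5.png

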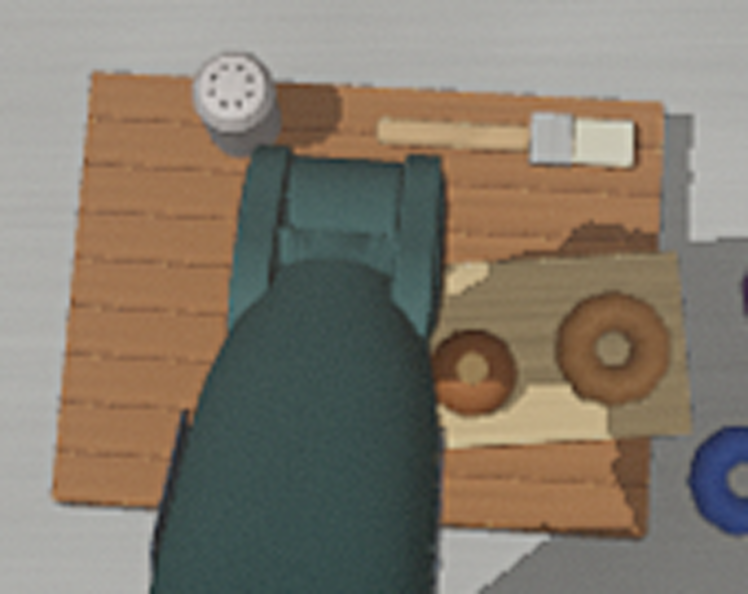

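The rolls are fine, but the board still looks about 6° off square. Its leading edge runs from crop (677,253) to (690,435), which is roughly 25 mm of overhang. The far finger's friction along the trailing edge is resisting the turn. I'll measure this properly before correcting.

```bash
cat > lead.py <<'E'
from meas import *
O=np.array([537.2,49.5]); a=np.radians(-4.2); xb=np.array([np.cos(a),np.sin(a)]); yb=np.array([-xb[1],xb[0]])
def blk(P): d=np.asarray(P)-O; return np.c_[d@xb,d@yb]
def line(f,a,b,n,z,lo=.1,hi=.9,ch=1,L=4):
    img=np.float32(cv2.cvtColor(f["pixels"],cv2.COLOR_BGR2HSV)[:,:,ch]); E=[]
    C=lambda q:np.array([q[0]/4.4+229.6,q[1]/4.4+124.6]); n=np.array(n,float)
    for t in np.linspace(lo,hi,21):
        p0=C(a)+(C(b)-C(a))*t; s=np.linspace(-L,L,65); q=np.float32(p0+np.outer(s,n))
        v=cv2.remap(img,q[:,:1],q[:,1:],1); g=np.gradient(cv2.GaussianBlur(v,(1,9),0).ravel()); E.append(q[np.argmax(abs(g))])
    P=blk(ray(f,E,z)[:,:2]*1000); p,d=fitline(P); r=abs((P-p)@np.array([-d[1],d[0]])).max()
    print('line mid',p.round(1),'ends',P[0].round(1),P[-1].round(1),'ang from xb',round((np.degrees(np.arctan2(d[1],d[0]))+90)%180-90,2),'res',round(float(r),1)); return p,d
E
python3 - <<'E'
from lead import *
f=manip.grab_frame("top")
line(f,(677,253),(690,435),(1,0),.068)            # leading edge
line(f,(560,259),(677,253),(0,1),.068,)  # far side
line(f,(447,446),(640,435),(0,1),.068)  # near side
line(f,(663,115),(659,230),(1,0),.06)
o=manip.get_obs(); print('tcp blk',blk(o['position'][None,:2]*1000))
E
```

```text
line mid [  -9.5 -261.1] ends [  36.2 -254.2] [ -82.2 -269. ] ang from xb 6.61 res 1.6
line mid [  48.  -202.3] ends [  44.7 -168.1] [  53.  -243.9] ang from xb -83.16 res 3.1
line mid [-107.8 -170.5] ends [-118.   -91.4] [-103.7 -214.1] ang from xb -83.7 res 1.9
line mid [ 119.2 -239.4] ends [ 159.7 -239.6] [  81.3 -238.9] ang from xb -1.27 res 1.6
tcp blk [[-49.62075532 -11.54524335]]
```

The board is 6.5° off and overhangs by 22.5 mm. I'll back off 5 mm, shift 13 mm to the far side for more leverage, then push forward while dragging slightly to the far side so friction helps the turn.

>>> step_arm(motion=[[[-0.005,0,0,0],[-0.005,0,0.007,0],[-0.005,0,0.013,0],[-0.002,0,0.013,0],[0,0,0.013,0],[0.002,0,0.0142,0],[0.004,0,0.0154,0],[0.006,0,0.0168,0],[0.008,0,0.018,0],[0.01,0,0.0192,0],[0.012,0,0.0206,0],[0.012,0,0.0206,0]]])

```text
time: 11.5
position: [0.5067, 0.0279, 0.0765]
ee_rot: [-89.9, -0.0, -94.2]
wrist_force: [0.1, 0.2, 0.1]
width: 0.0598
```

```bash
python3 - <<'E'
from go import *
from lead import blk
f=manip.grab_frame("top"); cv2.imwrite("pics/top6.png",f["pixels"]); cv2.imwrite("pics/t6.png",cv2.resize(f["pixels"][125:260,230:400],None,fx=4.4,fy=4.4,interpolation=2))
o=manip.get_obs(); print('tcp blk',blk(o['position'][None,:2]*1000))
E
```

```text
tcp blk [[-28.93337131 -23.70934369]]
```

View pics/t6.png

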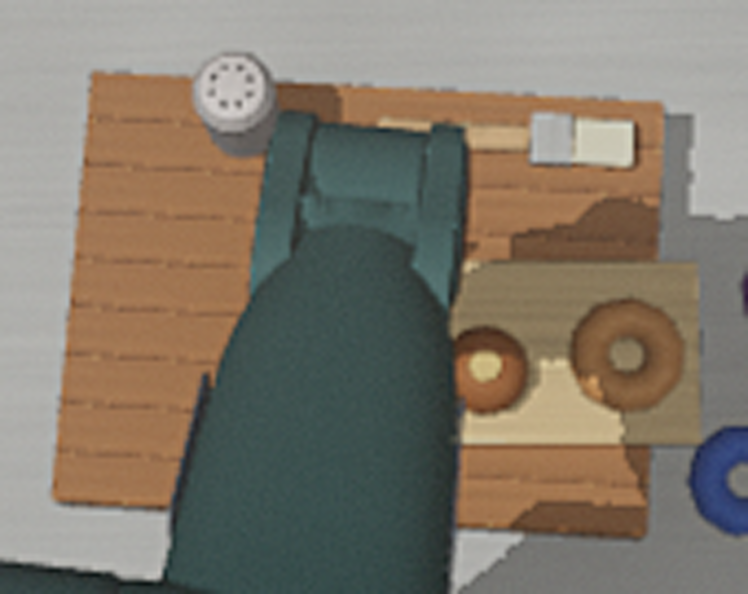

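The board is turning well now. Its leading edge runs from crop (697,264) to (701,444). Measuring again.

```bash
python3 - <<'E'
from lead import *
f=manip.grab_frame("top")
line(f,(697,264),(701,444),(1,0),.068)
line(f,(560,262),(695,264),(0,1),.068)
line(f,(470,445),(695,443),(0,1),.068)
line(f,(663,115),(659,240),(1,0),.06); line(f,(653,450),(649,525),(1,0),.06)
E
```

```text
line mid [ -43.  -274.7] ends [  28.3 -272.2] [ -89.2 -276.6] ang from xb 2.09 res 0.2
line mid [  43.3 -209.2] ends [  41.1 -169.8] [  43.5 -257.4] ang from xb -87.87 res 2.6
line mid [-109.5 -176.7] ends [-113.2 -112.1] [-104.7 -255.6] ang from xb -86.61 res 0.2
line mid [ 116.  -239.4] ends [ 158.9 -239.6] [  73.7 -239.2] ang from xb -1.28 res 1.3
line mid [-145.  -238.2] ends [-115.9 -239.2] [-164.  -238.1] ang from xb -2.25 res 1.4
```

The angle is now about 2.3° and the overhang about 34.5 mm. One last small push of the same kind, then back off.

>>> step_arm(motion=[[[0.0015,0,0.001,0],[0.003,0,0.002,0],[0.0045,0,0.003,0],[0.006,0,0.004,0],[0.006,0,0.004,0],[0.003,0,0.004,0],[-0.01,0,0.004,0],[-0.03,0,0.004,0],[-0.04,-0.02,0.004,0],[-0.05,-0.06,0.004,0],[-0.07,-0.11,0,0],[-0.1,-0.16,-0.01,0],[-0.14,-0.18,-0.02,0],[-0.19,-0.18,-0.03,0],[-0.24,-0.18,-0.04,0],[-0.26,-0.18,-0.04,0],[-0.26,-0.18,-0.04,0]]])

```text
time: 13.72
position: [0.4852, 0.2915, 0.2561]
ee_rot: [-89.9, -0.0, -94.1]
wrist_force: [0.5, -1.3, 0.8]
width: 0.0599
```

```bash
python3 - <<'E'
from go import *
f=manip.grab_frame("top"); cv2.imwrite("pics/top7.png",f["pixels"]); cv2.imwrite("pics/t7.png",cv2.resize(f["pixels"][125:260,230:400],None,fx=4.4,fy=4.4,interpolation=2))
f=manip.grab_frame("scene");cv2.imwrite("pics/s7.png",f["pixels"])
E
```

```text
(no output)
```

View pics/t7.png

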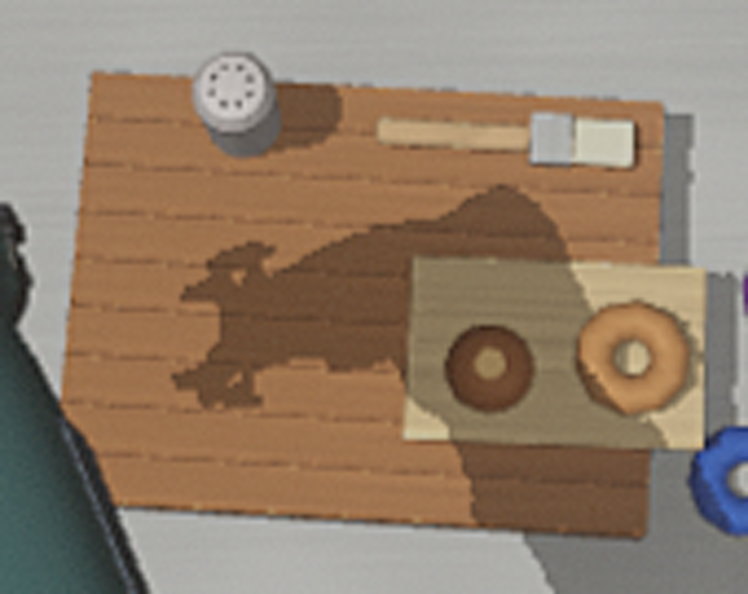

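View pics/s7.png

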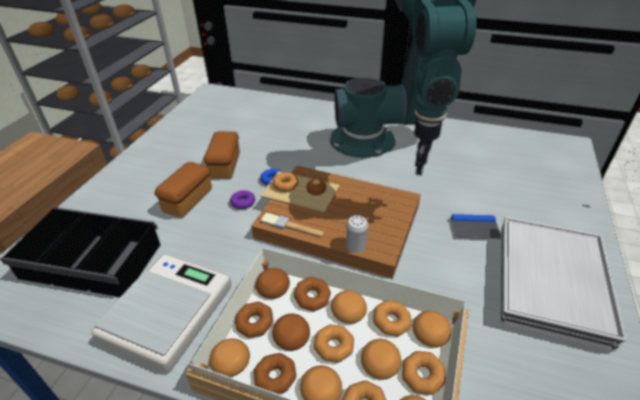

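The arm is clear, the board (crop corners (413,258), (706,268), (704,449), (404,440)) looks nearly square, and both rolls are on it. Nothing else has visibly moved. One final measurement.

```bash
python3 - <<'E'
from lead import *
f=manip.grab_frame("top")
line(f,(706,268),(704,449),(1,0),.068)
line(f,(413,258),(404,440),(1,0),.068)
line(f,(420,258),(700,268),(0,1),.068)
line(f,(404,440),(700,449),(0,1),.068)
line(f,(663,115),(659,240),(1,0),.06); line(f,(653,460),(649,525),(1,0),.06)
h=cv2.cvtColor(cv2.imread("pics/top0.png"),cv2.COLOR_BGR2HSV); g=cv2.cvtColor(f["pixels"],cv2.COLOR_BGR2HSV)
d=cv2.absdiff(cv2.imread("pics/top0.png"),f["pixels"])
for n,(x0,y0,x1,y1) in dict(shaker=(268,133,298,162),brush=(312,146,378,168),loafs=(437,142,492,275),scraper=(166,202,216,246)).items():
    print(n,cv2.phaseCorrelate(np.float32(h[y0:y1,x0:x1,1]),np.float32(g[y0:y1,x0:x1,1]))[0])
E
```

```text
line mid [ -38.3 -278.5] ends [  25.3 -279.6] [ -92.9 -280. ] ang from xb 0.81 res 2.1
line mid [-39.9 -38.9] ends [ 19.5 -36.8] [-99.8 -40.6] ang from xb 1.23 res 2.0
line mid [  40.1 -161.5] ends [ 38.8 -67.6] [  42.2 -249.8] ang from xb -88.97 res 1.8
line mid [-111.  -175.6] ends [-112.4  -64.8] [-108.8 -254. ] ang from xb -88.85 res 1.7
line mid [ 116.1 -239.4] ends [ 158.9 -239.6] [  73.7 -239.2] ang from xb -1.26 res 1.4
line mid [-141.9 -238.6] ends [-123.1 -239.5] [-164.8 -238.1] ang from xb -2.29 res 2.9
shaker (0.08501099250511501, -0.11086028433429007)
brush (0.01844081987879065, 0.040862441688336304)
loafs (-0.04855536652807402, 0.49903200547075244)
scraper (0.025569388342912447, 0.587059734945278)
```

```bash
python3 -c "
from station import manip
print(manip.hand_in())"
```

```text
the job is handed in; nothing more can be done
None
```

I pushed the board along with the partly open fingertips against its trailing end. I then backed straight off, raised the arm clear to the left of the block, and handed the job in at about 14 s. The hand-in gives no verdict, so the numbers below are my own.

**Last top-view check:**

| Measure | Result | Allowed |
|---|---|---|
| Overhang at the middle of the leading end | about 39 mm | 30 to 50 mm |
| Angle off square | about 1° (0.02 rad) | below 0.09 rad (about 5.2°) |
| Board centre in block x | about −36 mm | −105 to +105 mm |

- **Rolls:** both lie on the board, and the robot was kept away from them.
- **Bystanders:** the shaker and brush images shifted less than 0.15 px. The scraper and loaf patches read about 0.5 px (roughly 2 mm). I put that down to changed shadows, since the arm never went near them.

**What did not go to plan:**
- The first push left the board 6.5° off square, because friction along its trailing edge resisted the turn. I moved the fingers 13 mm to the far side and pushed with a slight sideways drag, which fixed it.
- The fingertips reached the block at a force of about 21 N while I was finding its height. I raised them before pushing.
- My fits of the block's right-hand end disagree with each other by up to about 2°.

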